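# Unpin the hold-to-run key switch and hold it on

## Robot

A 6-joint arm with a two-finger parallel gripper is mounted at the origin on the work surface. World frame = base frame: x ahead of the robot, y to its left, z up, the work surface at z = 0. Lengths are in m, angles in rad, forces in N, time in s.
With the tool pointing down it reaches from about 0.4 to 0.825 m from the base axis. Payload 7 kg.
Tool frame: the origin (TCP) lies at the very end of the fingers, on their centre line; the grasp point (between the pads) lies 19 mm behind it; z points along the fingers, y is the line along which they close (so a half turn about z gives the same grasp; the last joint's range is limited). The gripper opens to 85 mm and grips with 20 to 120 N. Pads are 22 mm wide; open, the fingers measure 114 mm over their backs; the gripper's body (76 mm by 85 mm) begins 54 mm behind the grasp point. The pads swing forward as they close: fully open they stand 13 mm farther back than shut.
Start: joints at [1.456, 0.359, 0.012, 0, -1.224, -0.288], TCP at [0.265, 0.621, 0.205] pointing down, gripper open.
Joint ranges: [-3.07, 3.07], [-1.43, 2.12], [-1.02, 1.25], [-3.03, 1.67], [-3.05, -0], [-3.03, 3.03]. Speed limits (rad/s): [2.39, 2.39, 3.01, 3.14, 3.14, 3.14].

## Interface

Orientations are given as a rotation vector (axis times angle).
In Python, from bench import ctrl, imaging gives the robot as it stands.
- The arm moves only by the tool servo_tool, never from a script. Its argument "rows" is text: rows parted by semicolons, each of 7 numbers parted by spaces: the shift along the world's x, y, z in units of 40 mm (1.0 is 40 mm), then the turn, a rotation vector about the world's x, y, z in units of 5 degrees (1.0 is 5 degrees), then the finger opening in mm, from 0 to 85.4. In form: x y z wx wy wz hand; .... A call has 1 to 20 rows; each row is the pose to reach, as a shift and turn from the pose commanded when the call began; what a row does not reach only later rows make up. A row lasts 1/8 s, in which the tool goes at most 62.5 mm and 10.7 degrees, less where a joint would pass 70% of its speed; a pose out of reach is approached as far as the arm can. A call with a gripper value outside its range is refused whole. The fingers move at their own pace and stop on an object; "squeeze" is the grip in N (left out, the last holds). Time passes only in rows, so rows that repeat a pose let the fingers close. It gives the time, the measured TCP pose, the force, the opening and the grip force at its end, in the units of the state.
- ctrl.get_state(): the state, without advancing time (a new reading comes with each control period).
- imaging.get_image(name): name is "side" or "top" or "wrist"; returns the picture (384x512x3 uint8, blue, green, red); there is no depth.
- imaging.camera_info(name): a dict with "fx", "fy", "cx", "cy" (pixels), "position" and "orientation" of the camera in the world. Camera axes: x right, y up, looking along -z (the intrinsics and any distortion apply to the point x, -y, -z); pixel columns grow to the right and rows downward; lengths in m; the calibration is good to about 2 mm. A picture is of the moment at which its call begins: read the wrist's pose just before it. camera_info takes no time and is no camera call; for the wrist camera it gives the pose at the moment of the call.
- ctrl.finish_job(): hands the job in; it is judged then, once.
Trained networks look in the newest picture that a camera, given by its name, has taken for a name from the list of things; names that differ only in an ending like _2 or _b are one class to them, and where a whole thing is asked for, a point or a joint stands for the part that bears it (a point fixed in the world has none). Each returns a list of dicts, best first, with "confidence" (0 to 1); they miss things now and then, are a little off and sometimes report something else, mostly with a low value. They report only what shows in the picture. A call takes as long as a camera call. They do not tell look-alikes from the thing itself.
- imaging.silhouettes(camera, thing): "pixels" (384x512 bool, what is visible of it) and "box" ([left, top, right, bottom] in pixels, round what is visible of it).
The state is a dict: "clock": time; "joint_pos": joint angles; "joint_vel": joint speeds; "joint_efforts": joint torques, N m; "position": TCP position; "tool_rot": TCP orientation; "wrist_force": force on the tool from outside, world axes, zero at the start; "moment": the same for the moment, N m; "width": opening from 0.0 (shut) to 1.0 (fully open); "grip_force": force on a finger pad.
Only numpy, scipy, OpenCV 4.12 (cv2) and the standard library are available. Lean on these libraries where they do the work, as an engineer would, in place of code of your own. Each camera call takes 0.05 s, during which the arm holds its last target. There are 200 camera calls.

## Task

Release the goods-lift control station: draw the lock pin up out of the locking arm and park it in the open notch on the station's side, hanging upright by its head. Then take the flat key with the rectangular bow from the stand, push it fully home in the lock cylinder past its sticky pins before turning, and turn it a quarter turn clockwise (seen from above) to the stop. The switch springs back, so finish while still gripping the key and holding it turned; leave the pin parked and the other things alone.

Things in the scene. Friction and masses are not known exactly. Their poses are not given: they have to be found in the camera images.
- station: Fixed grey enclosure, 160 x 160 x 60 mm high; stands left or right. Origin at the centre of its underside, z up. In its frame the lock cylinder's axis is at x=+35, y=0 mm, the pin bore at x=-35, y=0; on its -y side two steel prongs (34 mm long, 12 wide, 8 thick, tops flush with the station's top) form the notch. A 14 mm high stub at x=56, y=66 marks where the arm ends.
- bore (a point): Point on the station's top surface at the centre of the 14 mm pin bore (36 mm deep). The locking arm's end, with an equal 14 mm hole, lies over it; the arm's upper face is 10 mm above the station's top.
- notch (a point): Middle of the side notch, level with the prongs' tops (60 mm above the bench); axes as the station's. 14 mm wide along x; along y it runs from the station's side (15 mm to +y) to its open end (19 mm to -y). Free air below, down to the bench. Parked: the shank hangs in it, the head's underside on the prongs.
- rotor (a joint): Turn of the lock cylinder with keyway and locking arm, rad: 0 at rest, grows clockwise seen from above, stop at 1.57. The arm, 28 mm wide, reaches 85 mm from the axis, towards the station's -x at 0 and its +y at 1.57. A spring returns it (0.02 N m at 0, 0.1 N m at 1.57); it cannot turn while the lock pin is in.
- keyway (a point): Centre of the keyway's mouth on top of the lock cylinder (50 mm diameter, top 100 mm above the bench). Axes turn with it, at joint 0 as the station's: z up, y along the slot's 20 mm length, x across its 8 mm width; 2 mm chamfer; 34 mm deep. Two sticky sprung pins stand 3 mm into it at 11 and 21 mm depth and resist the blade with 5 to 20 N; grip firmly; small twists help.
- pin: Loose lock pin, 60 g, upright in the bore. Steel shank 10 mm diameter, 40 mm long, tapered end; above it a black cylindrical head, 20 mm diameter, 32 mm high. Origin at the shank's tip, z up to the head. At the start the head's underside rests on the arm, 10 mm above the station's top; it must rise 40 mm to come free.
- pin_shoulder (a point): On the pin's axis at the head's underside, 40 mm above the tip.
- stand: Fixed pale wooden block 70 (x) x 170 (y) x 50 (z) mm; origin at the centre of its underside. Two slots in its top, at y=-40 and y=+40 mm, each hold a key upright, blade down, the blade's width along y; which key is in which slot varies.
- key: The key to use, loose, 60 g: black rectangular bow 40 mm wide (y) x 10 thick (x) x 40 high over a flat steel blade 18 mm wide (y) x 6 thick (x) x 30 long with a rounded, thinned tip. Origin at the blade's tip, z up. The bow's underside rests on the stand, and on the cylinder's top when fully home. Fits either way round.
- key_tip (a point): The blade's tip (the key's origin).
- key_bow (a point): Middle of the bow, 52 mm above the tip: the place to grip, across the 10 mm thickness.
- spare_key: The other key, not to be used: black round disc bow 40 mm in diameter, 10 mm thick, on a round 7 mm shank. Leave it in the stand.
- reel: Bystander: small wooden reel, 110 mm diameter, 66 mm high.
- carton: Bystander: open cardboard tray 100 x 160 x 60 mm.
There are look-alikes about, which are no part of the job. Leave any green or orange look-alike of the pin alone.

How it is judged:
By the outcome, as a careful person would: the job done as asked, in the order asked, and still so for the second after the job is handed in, while the arm keeps its last pose, push and grip.
It also fails if it takes over 67 s, if anything falls off the work surface, if the arm or the gripper's body presses on something with over 40 N, if the wrist force passes 120 N, or if a joint passes its speed limit or range.

## Working session

There is one attempt and no reset: what is moved stays moved. The work goes in short steps, Python scripts to look and compute and a tool call to move; the robot and the scene stay as the last step left them, time stands still between calls to the robot, and variables do not carry over. Pictures are saved under pics/ and viewed, at most 10 in all, crops included, and the job is handed in when it is done.

Besides the shell and the picture viewer there is one more tool, called after "Request:" in YAML: its name, and indented under it one key for each argument. servo_tool: Moves the arm, as the interface text tells. Its arguments: {"type":"object","properties":{"rows":{"type":"string"},"squeeze":{"type":"number"}},"required":["rows"]}

```bash
ls; mkdir -p pics
python3 - <<'E'
from bench import ctrl, imaging
import cv2,numpy as np
s=ctrl.get_state();print(s)
ims=[]
for n in("top","side"):
    im=imaging.get_image(n);cv2.imwrite(f"pics/{n}0.png",im);ims.append(im);print(n,imaging.camera_info(n))
cv2.imwrite("pics/both0.png",cv2.resize(np.vstack(ims),None,fx=.78,fy=.78))
E
```

```text
pics
{'clock': 0.0, 'joint_pos': array([ 1.45611406e+00,  3.59347530e-01,  1.10630088e-02, -3.45194602e-04,
       -1.22412147e+00, -2.88115411e-01]), 'joint_vel': array([-0.00056054, -0.00011955,  0.00064827, -0.00034036,  0.00099034,
        0.00172986]), 'joint_efforts': array([ 5.28296896e-04, -5.83318520e+01,  2.93418896e+01,  6.93659127e+00,
       -5.88159804e-03, -5.71220085e-06]), 'position': array([0.26440901, 0.62047877, 0.20369188]), 'tool_rot': array([ 3.07645820e+00, -6.28298887e-01, -2.88773160e-04]), 'wrist_force': array([0.31352325, 0.05470028, 0.41359193]), 'moment': array([0.00988616, 0.00279293, 0.02622109]), 'grip_force': 0.0, 'width': 0.999719331769211}
top {'fx': 385.31171391989335, 'fy': 385.31171391989335, 'cx': 255.30740725508375, 'cy': 181.67540515197217, 'position': array([ 0.48120468, -0.02304969,  0.89577426]), 'orientation': array([ 0.10095081, -0.09681238, -1.54475546])}
side {'fx': 485.8336796467505, 'fy': 485.8336796467505, 'cx': 263.8247061609341, 'cy': 185.32190387249824, 'position': array([0.25145512, 0.47152005, 0.77195115]), 'orientation': array([ 0.25089021, -0.89003991, -2.40306156])}
```

View pics/top0.png

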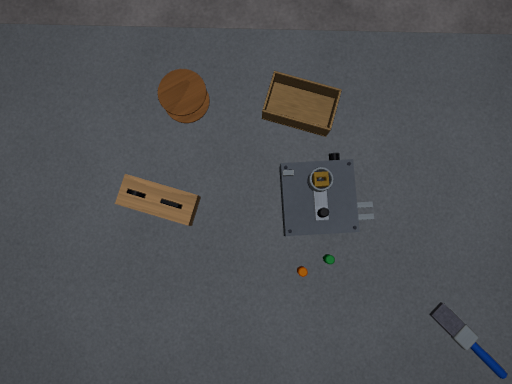

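View pics/side0.png

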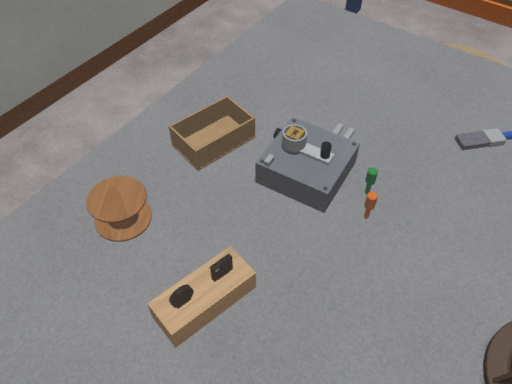

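Top view: the station is at about (320,197), its axes near the world's, prongs at (366,211), black pin at (323,212) and lock cylinder at (320,179). The stand is at (157,200); comparing with the side view, where the rectangular key is at (222,267), that key is the one at (171,204). Next I fit poses from silhouettes.

```bash
cat > h.py <<'E'
from bench import ctrl, imaging
import cv2, numpy as np
from scipy.spatial.transform import Rotation as R
from scipy.optimize import minimize
def proj(P,c):
    q=R.from_rotvec(c["orientation"]).inv().apply(np.atleast_2d(P)-c["position"])
    return np.c_[c["cx"]+c["fx"]*q[:,0]/-q[:,2], c["cy"]-c["fy"]*q[:,1]/-q[:,2]]
def ray(px,c,z):
    d=R.from_rotvec(c["orientation"]).apply([(px[0]-c["cx"])/c["fx"],-(px[1]-c["cy"])/c["fy"],-1])
    return c["position"]+d*(z-c["position"][2])/d[2]
def box(x0,x1,y0,y1,z0,z1): return np.array([[x,y,z] for x in(x0,x1) for y in(y0,y1) for z in(z0,z1)])/1e3
def cyl(x,y,r,z0,z1):
    a=np.linspace(0,2*np.pi,24,endpoint=False)
    return np.array([[x+r*np.cos(t),y+r*np.sin(t),z] for t in a for z in(z0,z1)])/1e3
STATION=[box(-80,80,-80,80,0,60),box(-19-35,-7-35,-114,-80,52,60),box(7-35,19-35,-114,-80,52,60),cyl(35,0,25,60,100),box(-50,35,-14,14,60,70),cyl(-35,0,10,70,102)]
STAND=[box(-35,35,-85,85,0,50)]
PIN=[cyl(0,0,5,0,40),cyl(0,0,10,40,72)]
KEY=[box(-3,3,-9,9,0,30),box(-5,5,-20,20,30,70)]
def render(parts,p,z,c):
    m=np.zeros((384*2,512*2),np.uint8);r=R.from_euler("z",p[2])
    for V in parts:
        q=proj(r.apply(V)+[p[0],p[1],z],c)*2+.5
        cv2.fillConvexPoly(m,np.round(cv2.convexHull(q.astype(np.float32))*16).astype(np.int32),255,cv2.LINE_AA,4)
    return cv2.resize(m,(512,384),interpolation=cv2.INTER_AREA)/255.
def fit(parts,p0,z,views,step=(.01,.01,.1)):
    "views: list of (mask, camera_info)"
    def cost(p): 
        s=0
        for m,c in views:
            g=render(parts,p,z,c); s+=np.abs(g-m).sum()/m.sum()
        return s/len(views)
    p=np.array(p0,float)
    for k in (1,.3,.1):
        S=np.vstack([p]+[p+np.eye(3)[i]*step[i]*k for i in range(3)])
        r=minimize(cost,p,method="Nelder-Mead",options=dict(initial_simplex=S,xatol=1e-5,fatol=1e-5));p=r.x
    return p,r.fun
E
cat > m.py <<'E'
from h import *
V={}
for n in("top","side"):
    imaging.get_image(n)
    for t in("station","stand","key","pin"):
        L=imaging.silhouettes(n,t)
        print(n,t,[(round(d["confidence"],2),d["box"],int(d["pixels"].sum())) for d in L])
        if L: V[n,t]=L[0]["pixels"]
    c=imaging.camera_info(n); V[n]=c
import pickle;pickle.dump(V,open("v.pkl","wb"))
c=V["top"]
for t,parts,px,z,yaw in(("station",STATION,(320,197),.06,0),("stand",STAND,(157,200),.05,0.2)):
    p0=ray(px,c,z)
    for vs in(["top"],["side"],["top","side"]):
        best=min((fit(parts,[p0[0],p0[1],y],0,[(V[n,t],V[n]) for n in vs]) for y in(yaw-.4,yaw)),key=lambda r:r[1])
        print(t,vs,best)
E
python3 m.py
```

```text
top station [(0.67, [277.3, 151.6, 376.2, 234.6], 5654)]
top stand [(0.64, [114.7, 171.0, 202.5, 228.5], 2384), (0.22, [162.7, 71.3, 211.2, 123.4], 2115)]
top key [(0.5, [159.2, 200.9, 183.0, 210.4], 103)]
top pin [(0.54, [294.8, 264.5, 311.1, 276.2], 91), (0.51, [322.2, 255.6, 334.0, 265.0], 100), (0.42, [317.0, 206.9, 329.7, 216.9], 100)]
side station [(0.81, [253.2, 120.8, 360.5, 213.3], 6309), (0.18, [167.7, 95.4, 252.6, 171.4], 3969)]
side stand [(0.73, [282.7, 122.0, 331.0, 161.3], 916), (0.63, [149.5, 250.2, 254.7, 345.3], 4442)]
side key [(0.64, [208.7, 252.6, 233.5, 281.7], 408)]
side pin [(0.66, [320.9, 137.5, 331.1, 162.9], 167), (0.64, [363.5, 189.1, 374.9, 215.5], 194), (0.58, [361.1, 170.1, 376.8, 193.0], 180)]
station ['top'] (array([ 0.55799914, -0.1600294 ,  0.08223299]), np.float64(0.0600629781449191))
station ['side'] (array([ 0.55692523, -0.16005577,  0.08269046]), np.float64(0.05819075767888388))
station ['top', 'side'] (array([ 0.55763551, -0.16007573,  0.08188041]), np.float64(0.06015316675005985))
stand ['top'] (array([ 0.54560815,  0.19807737, -0.26750096]), np.float64(0.11841525200684301))
stand ['side'] (array([ 1.10282288, -0.78057172,  2.25925926]), np.float64(1.0))
stand ['top', 'side'] (array([0.56439077, 0.11604974, 0.65029169]), np.float64(3.3063755587812924))
```

```bash
cat > m2.py <<'E'
from h import *
import pickle
V=pickle.load(open("v.pkl","rb"));c=V["top"]
imaging.get_image("side");L=imaging.silhouettes("side","stand")
V["side","stand"]=max(L,key=lambda d:d["pixels"].sum())["pixels"]
# clean the masks: stand with keys on it
a=ray((145,194),c,.05)[:2]
ST=STAND+[box(-5,5,20,60,50,90),box(-5,5,-60,-20,50,90)]
for vs in(["top"],["side"],["top","side"]):
  for parts in (STAND,ST):
    r=min((fit(parts,[.546,.198,y],0,[(V[n,"stand"],V[n]) for n in vs]) for y in(-.6,-.25,.1)),key=lambda r:r[1]);print(vs,r)
p=r[0]
for vs in(["top"],["side"],["top","side"]):
    q0=R.from_euler("z",p[2]).apply([0,-.04,0])+[p[0],p[1],0]
    print("key exp",q0,vs,fit(KEY[1:],[q0[0],q0[1],p[2]],.02,[(V[n,"key"],V[n]) for n in vs]))
L=imaging.silhouettes("side","pin");imaging.get_image("top");T=imaging.silhouettes("top","pin")
mt=min(T,key=lambda d:np.hypot((d["box"][0]+d["box"][2])/2-323,(d["box"][1]+d["box"][3])/2-212))["pixels"]
ms=min(L,key=lambda d:abs(d["box"][0]-321)+abs(d["box"][1]-137))["pixels"]
for vs in([(mt,V["top"])],[(ms,V["side"])],[(mt,V["top"]),(ms,V["side"])]): print("pin",fit(PIN[1:],[.5226,-.163,0],.03,vs))
for t in("keyway","notch"):
    for n in("top","side"):pass
E
python3 m2.py
```

```text
['top'] (array([ 0.54557611,  0.19809054, -0.26488115]), np.float64(0.11844979602579286))
['top'] (array([ 0.54557611,  0.19809054, -0.26488115]), np.float64(0.11844979602579286))
['side'] (array([ 0.54491632,  0.1988751 , -0.26216758]), np.float64(0.2162752503800898))
['side'] (array([ 0.54491632,  0.1988751 , -0.26216758]), np.float64(0.2162752503800898))
['top', 'side'] (array([ 0.5452189 ,  0.19845769, -0.26403131]), np.float64(0.16956986028517476))
['top', 'side'] (array([ 0.5452189 ,  0.19845769, -0.26403131]), np.float64(0.16956986028517476))
key exp [0.53477993 0.15984386 0.        ] ['top'] (array([ 0.53503392,  0.15975336, -0.26591505]), np.float64(0.25280791928421853))
key exp [0.53477993 0.15984386 0.        ] ['side'] (array([ 0.53381251,  0.16046591, -0.1901664 ]), np.float64(0.10598808150711263))
key exp [0.53477993 0.15984386 0.        ] ['top', 'side'] (array([ 0.53477486,  0.15980645, -0.2595016 ]), np.float64(0.19999934677849818))
pin (array([ 0.49087322, -0.02409536,  0.1375467 ]), np.float64(1.5217380779472283))
pin (array([ 0.52321603, -0.16431891,  0.03045819]), np.float64(0.3295774647887324))
pin (array([ 0.52259504, -0.16258129,  0.003317  ]), np.float64(1.0010482405446965))
```

Request:
servo_tool:
  rows: "1 -3 1 0 0 1 85; 2 -6 1.5 0 0 2 85; 3 -9 1.5 0 0 3 85; 4 -12 1.5 0 0 4 60; 5 -15 1.5 0 0 5 50; 6 -18 1.5 0 0 5.56 40; 6.4 -19.5 1.5 0 0 5.56 40; 6.4 -19.5 1.5 0 0 5.56 40; 6.4 -19.5 1.5 0 0 5.56 40; 6.4 -19.5 1.5 0 0 5.56 40; 6.4 -19.5 1.5 0 0 5.56 40; 6.4 -19.5 1.5 0 0 5.56 40; 6.4 -19.5 1.5 0 0 5.56 40; 6.4 -19.5 1.5 0 0 5.56 40; 6.4 -19.5 1.5 0 0 5.56 40; 6.4 -19.5 1.5 0 0 5.56 40; 6.4 -19.5 1.5 0 0 5.56 40; 6.4 -19.5 1.5 0 0 5.56 40; 6.4 -19.5 1.5 0 0 5.56 40; 6.4 -19.5 1.5 0 0 5.56 40"
  squeeze: 40

```text
clock: 3.35
position: [0.5206, -0.1588, 0.2647]
tool_rot: [-3.139, -0.13, -0.0]
wrist_force: [0.5, 0.6, 0.2]
width: 0.469
grip_force: 0.0
```

Run:
```python
from h import *
s=ctrl.get_state();print(s["position"],s["joint_pos"])
R0=R.from_rotvec(s["tool_rot"]).as_matrix();print(R0.round(4).tolist())
im=imaging.get_image("wrist");c=imaging.camera_info("wrist");print(c)
cv2.imwrite("pics/w1.png",im)
for t,parts,p0,z in(("station",STATION,[.5575,-.160,.082],0),("pin",PIN[1:],[.5226,-.163,0],.03)):
    for d in imaging.silhouettes("wrist",t):
        print(t,d["confidence"],d["box"],fit(parts,p0,z,[(d["pixels"],c)]))
```

```text
[ 0.52062183 -0.1588129   0.26467639] [ 6.40165304e-02  1.08222350e-01 -1.80952439e-01 -1.76378609e-05
 -1.28145651e+00  1.58958544e+00]
[[0.9966, 0.0827, 0.0002], [0.0827, -0.9966, 0.0], [0.0002, -0.0, -1.0]]
{'fx': 336.4938193519743, 'fy': 336.4938193519743, 'cx': 259.7481109144822, 'cy': 197.20010232404223, 'position': array([ 0.59470515, -0.15343984,  0.43374192]), 'orientation': array([-0.23639549,  0.21550267, -1.47605478])}
station 0.32 [254.2, 158.2, 274.5, 180.7] (array([-0.07583333, -0.04333333,  2.04866667]), np.float64(1.0))
pin 0.91 [230.6, 246.0, 282.0, 268.8] (array([ 0.58293856, -0.15532742, -0.36708739]), np.float64(1.6649422889723264))
pin 0.8 [212.3, 206.7, 266.8, 229.9] (array([ 0.58293856, -0.15532742, -0.36708739]), np.float64(1.7396991143597478))
pin 0.73 [2.5, 93.0, 51.5, 169.0] (array([ 0.58293856, -0.15532742, -0.36708739]), np.float64(1.1258481379128833))
pin 0.65 [253.8, 155.8, 275.3, 180.7] (array([ 0.52450778, -0.16454425,  0.07027942]), np.float64(0.10347383047707272))
```

View pics/w1.png

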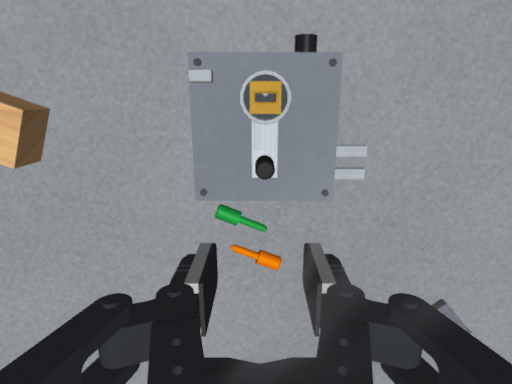

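The wrist view shows the station clearly: cylinder at (265,98), pin head at (264,167), prongs at (351,152) and (350,174). The green and orange look-alikes lie on the bench. I'll refine the station pose on this picture's edges.

```bash
cat > w.py <<'E'
from h import *
im=cv2.imread("pics/w1.png").astype(float)
c={'fx': 336.4938193519743,'fy': 336.4938193519743,'cx': 259.7481109144822,'cy': 197.20010232404223,'position':np.array([ 0.59470515,-0.15343984,0.43374192]),'orientation':np.array([-0.23639549,0.21550267,-1.47605478])}
g=im.mean(2)
# edge points: top-face outline + prong outlines, sample gradient across edges
def pose(p,x,y,z): return R.from_euler("z",p[2]).apply([x/1e3,y/1e3,z/1e3])+[p[0],p[1],0]
segs=[((80,-80),(80,80)),((80,80),(-80,80)),((-80,80),(-80,-80)),((-80,-80),(80,-80)),((-16,-84),(-16,-112)),((-28,-84),(-28,-112)),((-42,-84),(-42,-112)),((-54,-84),(-54,-112)),((-54,-114),(-43,-114)),((-27,-114),(-17,-114))]
gs=cv2.GaussianBlur(g,(0,0),1.)
gx=cv2.Sobel(gs,cv2.CV_64F,1,0);gy=cv2.Sobel(gs,cv2.CV_64F,0,1)
def score(p):
    s=0
    for a,b in segs:
        A,B=proj([pose(p,*a,60),pose(p,*b,60)],c);t=np.linspace(.03,.97,80)[:,None];P=(A+(B-A)*t).astype(np.float32)
        n=np.array([-(B-A)[1],(B-A)[0]]);n/=np.linalg.norm(n)
        X=cv2.remap(gx,P[:,0:1],P[:,1:2],1);Y=cv2.remap(gy,P[:,0:1],P[:,1:2],1)
        L=np.linalg.norm(B-A)
        s-=abs((n[0]*X+n[1]*Y).mean())*L
    return s
best=None
for dx in np.arange(-4,4.1,1):
  for dy in np.arange(-4,4.1,1):
    p=np.array([.5575+dx/1e3,-.160+dy/1e3,.082]);v=score(p)
    if best is None or v<best[0]:best=(v,p)
p=best[1];r=minimize(score,p,method="Nelder-Mead",options=dict(initial_simplex=np.vstack([p,p+[.001,0,0],p+[0,.001,0],p+[0,0,.01]]),xatol=1e-5,fatol=1e-3))
print(r.x,r.fun,score(np.array([.5575,-.16,.082])))
p=r.x;print("bore",pose(p,-35,0,60),"notch",pose(p,-35,-95,60),"axis",pose(p,35,0,100))
print("pin head px->",ray((264.5,162),c,.102))
v=cv2.resize(im[30:230,170:390].astype(np.uint8),None,fx=3,fy=3,interpolation=cv2.INTER_CUBIC)
for q in [pose(p,*a,60) for s in segs for a in s]+[pose(p,35,0,100),pose(p,35,10,100),pose(p,35,-10,100),pose(p,-35,0,102)]:
    u=(proj(q,c)[0]-[170,30]+.5)*3;cv2.circle(v,tuple(np.round(u).astype(int).tolist()),2,(0,0,255),-1)
cv2.imwrite("pics/w1o.png",v)
E
python3 w.py
```

```text
[ 0.55932046 -0.16183717  0.07573806] -26264.43399197702 -14164.545449993406
bore [ 0.5244208  -0.16448547  0.06      ] notch [ 0.53160903 -0.25921313  0.06      ] axis [ 0.59422012 -0.15918887  0.1       ]
pin head px-> [ 0.5325406  -0.16383706  0.102     ]
```

View pics/w1o.png

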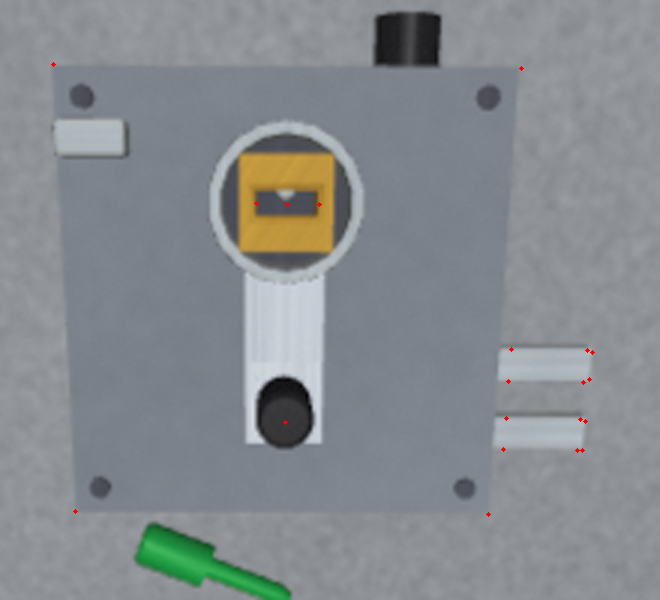

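The overlay matches the edges well. I'll turn the hand 90° so the fingers close along the station's x, and measure again from there to cancel the wrist camera's calibration error.

Request:
servo_tool:
  rows: "0 0 0 0 0 -2 40; 0 0 0 0 0 -4 40; 0 0 0 0 0 -6 40; 0 0 0 0 0 -8 40; 0 0 0 0 0 -10 40; 0 0 0 0 0 -12 40; 0 0 0 0 0 -14 40; 0 0 0 0 0 -16 40; 0 0 0 0 0 -18 40; 0 0 0 0 0 -18 40; 0 0 0 0 0 -18 40; 0 0 0 0 0 -18 40"

```text
clock: 5.0
position: [0.5206, -0.1591, 0.2646]
tool_rot: [2.313, -2.126, 0.0]
wrist_force: [0.2, -1.0, 0.4]
width: 0.467
grip_force: 0.0
```

```bash
python3 - <<'E'
s=open("w.py").read().split("\n")
i=[k for k,l in enumerate(s) if l.startswith("im=")][0]
s[i]='import sys\nn=sys.argv[1];st=ctrl.get_state();im0=imaging.get_image("wrist");cv2.imwrite(f"pics/{n}.png",im0);im=im0.astype(float)'
s[i+1]='c=imaging.camera_info("wrist");print(st["position"],st["tool_rot"],c["position"],st["joint_pos"])'
k=[k for k,l in enumerate(s) if l.startswith('print("pin head')][0]
s=s[:k]+['v=im0.copy()','for q in [pose(p,*a,60) for s in segs for a in s]+[pose(p,35,0,100),pose(p,-35,0,102)]: cv2.circle(v,tuple(np.round(proj(q,c)[0]).astype(int).tolist()),1,(0,0,255),-1)','cv2.imwrite(f"pics/{n}o.png",v)']
open("w2.py","w").write("\n".join(s))
E
python3 w2.py w2
```

```text
[ 0.52060852 -0.15908554  0.26461668] [ 2.31333107e+00 -2.12556858e+00  3.02769460e-05] [ 0.52777374 -0.23273341  0.43369295] [ 6.35136637e-02  1.08460566e-01 -1.80829965e-01  2.16396996e-05
 -1.28149958e+00  2.10284285e-02]
[ 0.55963763 -0.1617215   0.07736551] -27846.765301237883 -12923.265590758874
bore [ 0.52474233 -0.16442659  0.06      ] notch [ 0.53208472 -0.25914242  0.06      ] axis [ 0.59453294 -0.15901641  0.1       ]
```

View pics/w2o.png

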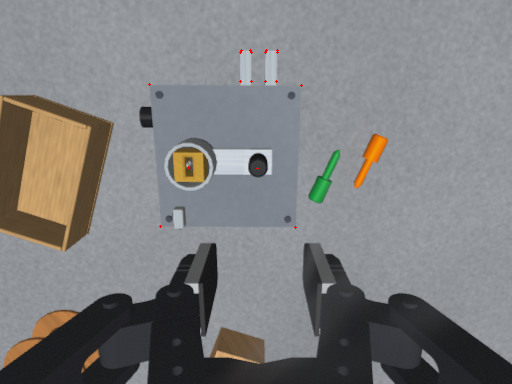

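The picture agrees with the first to 0.3 mm. It shows bore and pin at (258,167), cylinder at (189,166) and notch at (259,68). Now descend and grip the pin.

Request:
servo_tool:
  rows: "0.1 -0.135 -1.2 0 0 -0.1 40; 0.1 -0.135 -2.4 0 0 -0.1 40; 0.1 -0.135 -3.6 0 0 -0.1 40; 0.1 -0.135 -4.4 0 0 -0.1 40; 0.1 -0.135 -4.74 0 0 -0.1 40; 0.1 -0.135 -4.74 0 0 -0.1 40; 0.1 -0.135 -4.74 0 0 -0.1 40; 0.1 -0.135 -4.74 0 0 -0.1 0; 0.1 -0.135 -4.74 0 0 -0.1 0; 0.1 -0.135 -4.74 0 0 -0.1 0; 0.1 -0.135 -4.74 0 0 -0.1 0; 0.1 -0.135 -4.74 0 0 -0.1 0; 0.1 -0.135 -4.74 0 0 -0.1 0"
  squeeze: 50

```text
clock: 6.68
position: [0.5249, -0.1645, 0.0753]
tool_rot: [-2.302, 2.138, -0.001]
wrist_force: [-0.3, 0.8, 4.1]
width: 0.002
grip_force: 2.3
```

Run:
```python
from h import *
print(ctrl.get_state()["width"],ctrl.get_state()["wrist_force"])
a=imaging.get_image("wrist");b=imaging.get_image("side")[90:240,230:400];
b=cv2.resize(b,(435,384),interpolation=cv2.INTER_CUBIC);v=np.hstack([a[:,80:430],b]);cv2.imwrite("pics/g1.png",v);print(v.shape)
```

```text
0.002328670808980668 [-0.29235953  0.76702526  4.10554319]
(384, 785, 3)
```

View pics/g1.png

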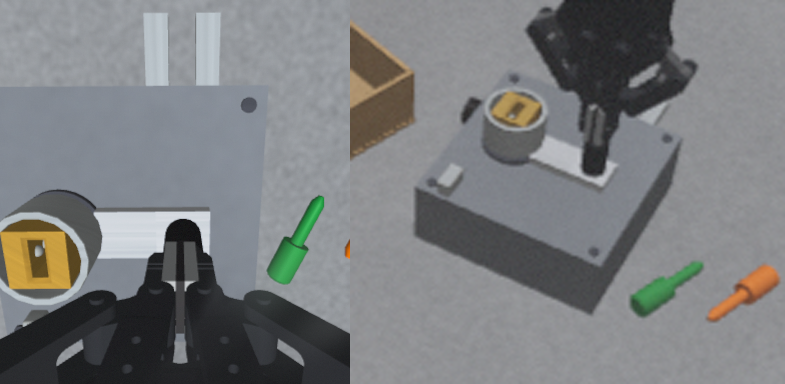

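Run:
```python
from h import *
t=ctrl.get_state()["position"]
for n,o,k in(("wrist",(80,0),1),("side",(230,90),2.56)):
    c=imaging.camera_info(n)
    P=np.array([t,t+[0,0,.02],t+[0,0,.04],t+[0,-.02,0],[.5246,-.1645,.07],[.5246,-.1645,.102]])
    q=(proj(P,c)-o)*k+([0,0] if n=="wrist" else [350,0]);print(n,q.round(0).tolist())
```

```text
wrist [[182.0, 238.0], [182.0, 255.0], [182.0, 276.0], [185.0, 203.0], [182.0, 235.0], [182.0, 261.0]]
side [[590.0, 160.0], [593.0, 142.0], [596.0, 123.0], [602.0, 145.0], [589.0, 165.0], [594.0, 136.0]]
```

Run:
```python
from h import *
a=imaging.get_image("wrist")[190:340,190:340];b=imaging.get_image("side")[95:185,270:360];
v=np.hstack([cv2.resize(x,(400,400),interpolation=cv2.INTER_CUBIC) for x in(a,b)]);v=np.clip(v.astype(float)*1.8,0,255).astype(np.uint8);cv2.imwrite("pics/g2.png",v)
```

```text
(no output)
```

View pics/g2.png

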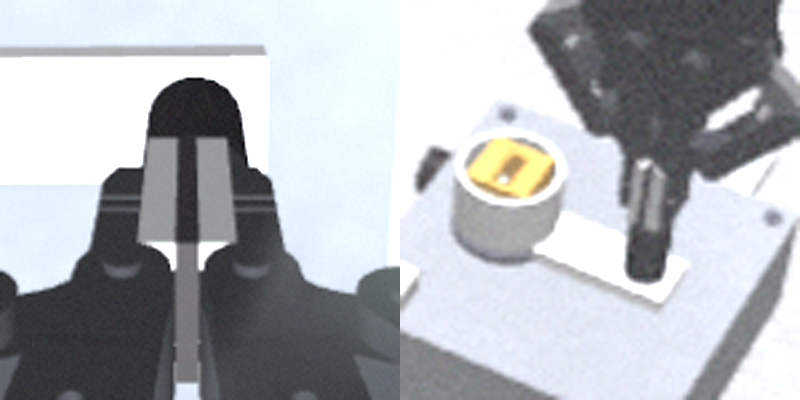

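The zoom shows the whole head below the pad tips, which sit on top of it. So the fingers really end about 25 mm above the reported TCP. I'll open and descend carefully, watching the force.

Request:
servo_tool:
  rows: "0 0 0.05 0 0 0 42; 0 0 0.05 0 0 0 42; 0 0 0.05 0 0 0 42; 0 0 0 0 0 0 42; 0 0 -0.05 0 0 0 42; 0 0 -0.1 0 0 0 42; 0 0 -0.15 0 0 0 42; 0 0 -0.2 0 0 0 42; 0 0 -0.2 0 0 0 42"

```text
clock: 8.0
position: [0.5245, -0.1644, 0.0668]
tool_rot: [2.302, -2.138, -0.0]
wrist_force: [-0.6, -0.5, -0.3]
width: 0.494
grip_force: 0.0
```

Request:
servo_tool:
  rows: "0 0 -0.05 0 0 0 42; 0 0 -0.1 0 0 0 42; 0 0 -0.15 0 0 0 42; 0 0 -0.2 0 0 0 42; 0 0 -0.2 0 0 0 42"

```text
clock: 8.62
position: [0.5245, -0.1644, 0.0588]
tool_rot: [2.302, -2.138, -0.0]
wrist_force: [-0.2, -0.5, -0.4]
width: 0.491
grip_force: 0.0
```

Run:
```python
from h import *
a=imaging.get_image("wrist")[190:340,190:340];b=imaging.get_image("side")[95:185,270:360];
v=np.hstack([cv2.resize(x,(400,400),interpolation=cv2.INTER_CUBIC) for x in(a,b)]);v=np.clip(v.astype(float)*1.8,0,255).astype(np.uint8);cv2.imwrite("pics/g3.png",v)
```

```text
(no output)
```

View pics/g3.png

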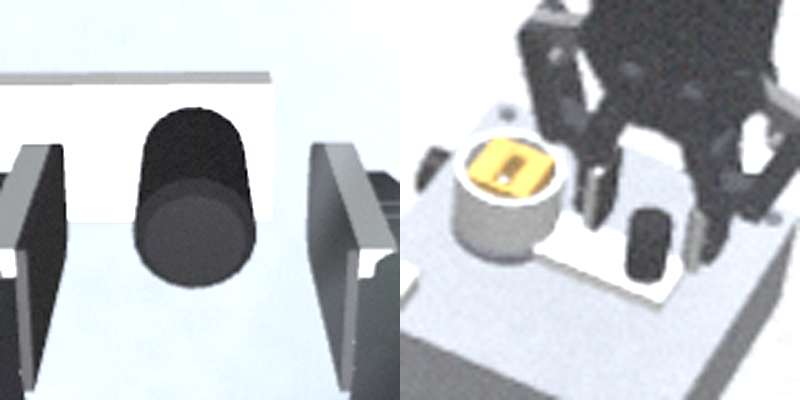

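Now the fingers flank the head with their tips around z = 0.085. A little lower, then close.

Request:
servo_tool:
  rows: "0 0 -0.1 0 0 0 42; 0 0 -0.2 0 0 0 42; 0 0 -0.2 0 0 0 42; 0 0 -0.2 0 0 0 0; 0 0 -0.2 0 0 0 0; 0 0 -0.2 0 0 0 0; 0 0 -0.2 0 0 0 0; 0 0 -0.2 0 0 0 0"
  squeeze: 50

```text
clock: 9.72
position: [0.5247, -0.1645, 0.0512]
tool_rot: [-2.302, 2.138, -0.0]
wrist_force: [0.2, 0.1, 2.3]
width: 0.213
grip_force: 48.9
```

Request:
servo_tool:
  rows: "0 0 0.2 0 0 0 0; 0 0 0.5 0 0 0 0; 0 0 0.9 0 0 0 0; 0 0 1.3 0 0 0 0; 0 0 1.4 0 0 0 0; 0 0 1.4 0 0 0 0"

```text
clock: 10.48
position: [0.5247, -0.1644, 0.1074]
tool_rot: [-2.301, 2.138, -0.001]
wrist_force: [0.3, -0.8, -0.3]
width: 0.21
grip_force: 48.8
```

Request:
servo_tool:
  rows: "0.05 -0.6 0 0 0 0 0; 0.1 -1.2 0 0 0 0 0; 0.14 -1.8 0 0 0 0 0; 0.18 -2.2 0 0 0 0 0; 0.18 -2.37 0 0 0 0 0; 0.18 -2.37 0 0 0 0 0; 0.18 -2.37 0 0 0 0 0"

```text
clock: 11.35
position: [0.5318, -0.2587, 0.107]
tool_rot: [-2.302, 2.138, 0.0]
wrist_force: [0.0, 0.4, -0.3]
width: 0.216
grip_force: 48.8
```

Run:
```python
from h import *
a=imaging.get_image("wrist");b=imaging.get_image("side");c=imaging.camera_info("wrist");s=ctrl.get_state();print(s["position"])
x,y=proj([.5319,-.2592,.06],imaging.camera_info("side"))[0].astype(int);print(x,y)
cs=imaging.camera_info("side");ct=imaging.camera_info("wrist")
def mark(im,c,P,col):
    for q in proj(P,c): cv2.circle(im,tuple(np.round(q).astype(int).tolist()),0,col,-1)
t=s["position"]
for im,cc in((a,c),(b,cs)):
    mark(im,cc,[[.5319,-.2592,.06]],(0,0,255)); mark(im,cc,[[t[0],t[1],.086],[t[0],t[1],.126]],(0,255,0))
b=b[y-65:y+25,x-45:x+45];u,w=proj([.5319,-.2592,.08],c)[0].astype(int);print(u,w)
a=a[max(0,w-75):max(0,w-75)+150,u-75:u+75]
v=np.hstack([cv2.resize(x,(400,400),interpolation=cv2.INTER_CUBIC) for x in(a,b)]);v=np.clip(v.astype(float)*1.6,0,255).astype(np.uint8);cv2.imwrite("pics/n1.png",v)
for n in("wrist","side"):
    for d in imaging.silhouettes(n,"pin"): print(n,d["confidence"],d["box"],fit(PIN,[t[0],t[1],0],.086,[(d["pixels"],imaging.camera_info(n))]))
```

```text
[ 0.53186246 -0.2587002   0.10712377]
342 130
261 219
wrist 0.83 [404.0, 263.2, 443.6, 312.5] (array([ 0.53742699, -0.32020334,  0.31808264]), np.float64(3.4009786507853588))
wrist 0.72 [236.9, 219.8, 282.7, 312.5] (array([ 0.53297964, -0.25944736,  0.07567113]), np.float64(0.14498554591950188))
wrist 0.29 [117.1, 314.1, 282.1, 381.7] (array([ 0.53139408, -0.23380783, -0.06962561]), np.float64(1.2265608335384364))
side 0.63 [370.4, 192.5, 395.0, 211.6] (array([ 0.87519579, -0.79203353,  0.13333333]), np.float64(1.0))
side 0.55 [341.3, 91.9, 352.0, 128.2] (array([ 0.53144014, -0.25714631, -0.02403921]), np.float64(0.6201339072214253))
side 0.54 [336.7, 193.2, 365.9, 214.4] (array([ 0.87519579, -0.79203353,  0.13333333]), np.float64(1.0))
side 0.37 [257.9, 114.5, 359.7, 210.9] (array([ 0.46658585, -0.03088238, -0.08998778]), np.float64(0.9497005252703868))
```

View pics/n1.png

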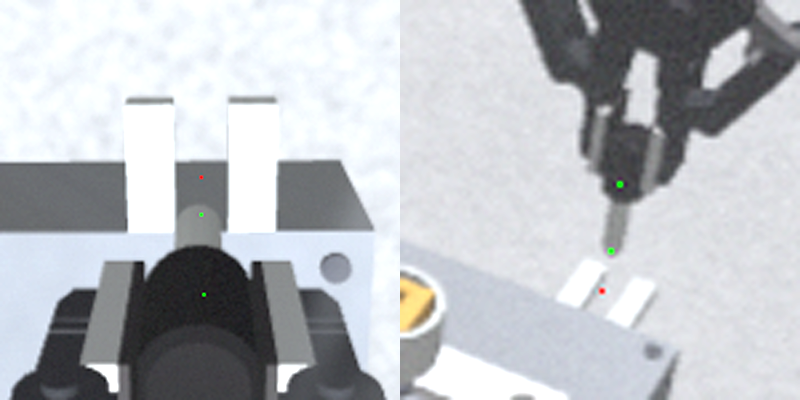

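Pin in line with the notch: in the left crop the shank is centred at x=200 and the gap at 201. Lowering.

Request:
servo_tool:
  rows: "0 0 -0.4 0 0 0 0; 0 0 -0.6 0 0 0 0; 0 0 -0.8 0 0 0 0; 0 0 -1.1 0 0 0 0; 0 0 -1.4 0 0 0 0; 0 0 -1.55 0 0 0 0; 0 0 -1.6 0 0 0 0; 0 0 -1.62 0 0 0 0; 0 0 -1.62 0 0 0 0"

```text
clock: 12.68
position: [0.532, -0.2593, 0.0425]
tool_rot: [-2.302, 2.138, -0.001]
wrist_force: [-1.0, -0.4, 0.1]
width: 0.215
grip_force: 48.8
```

Request:
servo_tool:
  rows: "0 0 -0.02 0 0 0 0; 0 0 -0.04 0 0 0 0; 0 0 -0.04 0 0 0 0"

```text
clock: 13.05
position: [0.532, -0.2593, 0.0412]
tool_rot: [-2.302, 2.138, -0.001]
wrist_force: [-1.6, 0.9, 4.0]
width: 0.215
grip_force: 49.4
```

Request:
servo_tool:
  rows: "0 0 0 0 0 0 42; 0 0 0 0 0 0 42; 0 0 0 0 0 0 42; 0 0 0.5 0 0 0 42; 0 0 1.5 0 0 0 42; 0 0 3 0 0 0 42; 0 0.6 4.3 0 0 0 42; 0 1.8 5 0 0 -1 42; 0 3.2 5.6 0 0 -2 42; 0 4.6 5.6 0 0 -3 42; 0 6 5.6 0 0 -3.9 42; 0.1 7.4 5.6 0 0 -3.9 42; 0.1 8.8 5.6 0 0 -3.9 42; 0.1 10.2 5.6 0 0 -3.9 42; 0.1 10.4 5.6 0 0 -3.9 42; 0.1 10.4 5.6 0 0 -3.9 42; 0.1 10.4 5.6 0 0 -3.9 42"

```text
clock: 15.18
position: [0.5357, 0.1557, 0.2646]
tool_rot: [1.905, -2.498, 0.0]
wrist_force: [0.1, -0.0, 0.4]
width: 0.494
grip_force: 0.0
```

```bash
cat > k.py <<'E'
from h import *
s=ctrl.get_state();a=imaging.get_image("wrist");c=imaging.camera_info("wrist");t=s["position"];print(t,s["tool_rot"],s["joint_pos"])
cv2.imwrite("pics/k1.png",a);np.save("k1c.npy",c,allow_pickle=True)
for n,parts,p0,z in(("stand",STAND,[.5465,.197,-.264],0),("key",KEY[1:],[.5365,.158,-.264],.02)):
    for d in imaging.silhouettes("wrist",n):
        print(n,d["confidence"],d["box"],fit(parts,p0,z,[(d["pixels"],c)]))
b=imaging.get_image("side");t2=imaging.get_image("top");cs=imaging.camera_info("side");ct=imaging.camera_info("top")
P=proj([.532,-.259,.06],cs)[0].astype(int);b=b[P[1]-45:P[1]+45,P[0]-45:P[0]+45]
a2=cv2.resize(a,(534,400))
cv2.imwrite("pics/k1v.png",np.hstack([a2,cv2.resize(b,(266,266),interpolation=cv2.INTER_CUBIC)[0:266] if 0 else cv2.copyMakeBorder(cv2.resize(b,(266,266),interpolation=cv2.INTER_CUBIC),0,134,0,0,cv2.BORDER_CONSTANT)]))
E
python3 k.py
```

```text
[0.53574786 0.1557305  0.26461657] [ 1.90526065e+00 -2.49769093e+00  6.42509442e-05] [ 6.33851231e-01  1.31941320e-01 -1.53549636e-01  4.59468328e-05
 -1.28548387e+00 -9.01363546e-01]
stand 0.57 [229.5, 124.3, 291.9, 264.6] (array([ 0.54744134,  0.19764391, -0.26043471]), np.float64(0.12381977226729922))
key 0.84 [251.9, 148.6, 266.2, 190.3] (array([ 0.53690076,  0.15884767, -0.24148804]), np.float64(0.17200634823119848))
```

View pics/k1v.png

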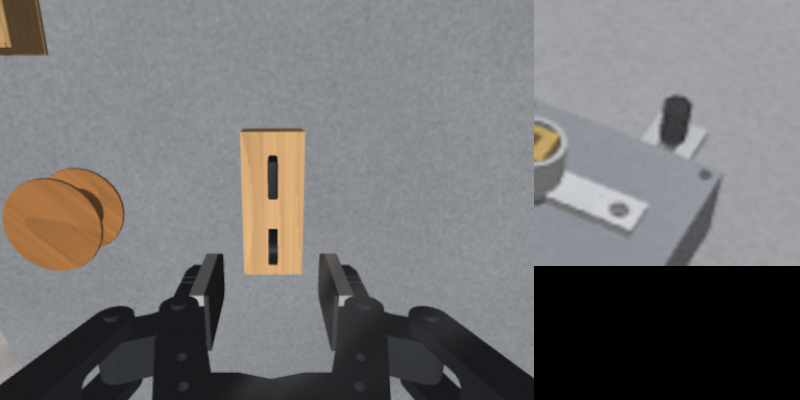

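The hand is above the stand. The rectangular key is at (273,177) in the picture, and the pin is parked upright on the prongs with the bore clear. Now grip the key.

Request:
servo_tool:
  rows: "0.03 0.08 -1.2 0 0 0.08 42; 0.03 0.08 -2.4 0 0 0.08 42; 0.03 0.08 -3.6 0 0 0.08 42; 0.03 0.08 -4.8 0 0 0.08 42; 0.03 0.08 -5.4 0 0 0.08 42; 0.03 0.08 -5.7 0 0 0.08 42; 0.03 0.08 -5.85 0 0 0.08 42; 0.03 0.08 -5.89 0 0 0.08 42; 0.03 0.08 -5.89 0 0 0.08 42; 0.03 0.08 -5.89 0 0 0.08 0; 0.03 0.08 -5.89 0 0 0.08 0; 0.03 0.08 -5.89 0 0 0.08 0; 0.03 0.08 -5.89 0 0 0.08 0; 0.03 0.08 -5.89 0 0 0.08 0; 0.03 0.08 -5.89 0 0 0.08 0; 0.03 0.08 -5.89 0 0 0.08 0"
  squeeze: 100

```text
clock: 17.42
position: [0.5372, 0.1601, 0.0297]
tool_rot: [-1.915, 2.49, -0.0]
wrist_force: [-1.7, 0.5, 5.2]
width: 0.1
grip_force: 97.8
```

Request:
servo_tool:
  rows: "0 0 0.4 0 0 0 0; 0 0 1 0 0 0 0; 0 0 1.8 0 0 0 0; 0 0 2.88 0 0 0 0; 0.1 -0.8 2.88 0 0 0.5 0; 0.3 -2 2.88 0 0 1 0; 0.6 -3.3 2.88 0 0 2 0; 0.9 -4.6 2.88 0 0 3 0; 1.2 -5.9 2.88 0 0 3.85 0; 1.43 -7 2.88 0 0 3.85 0; 1.43 -7.7 2.88 0 0 3.85 0; 1.43 -7.98 2.88 0 0 3.85 0; 1.43 -7.98 2.88 0 0 3.85 0; 1.43 -7.98 2.88 0 0 3.85 0"

```text
clock: 19.18
position: [0.5943, -0.1584, 0.1446]
tool_rot: [-2.305, 2.134, -0.0]
wrist_force: [0.5, -0.5, 0.2]
width: 0.099
grip_force: 97.5
```

```bash
cat > kk.py <<'E'
from h import *
s=ctrl.get_state();a=imaging.get_image("wrist");c=imaging.camera_info("wrist");t=s["position"];print(t,s["tool_rot"],s["joint_pos"],s["width"])
ang=2*np.arctan2(s["tool_rot"][1],s["tool_rot"][0])+np.pi/2;ang=(ang+np.pi/2)%np.pi-np.pi/2;print("tool y yaw",ang)
cv2.imwrite("pics/kk.png",a)
# fit with key pose; report in tool frame (along tool x / y)
for cam in("wrist","side","top"):
    if cam!="wrist": imaging.get_image(cam)
    cc=imaging.camera_info(cam)
    for th,pp in(("key",KEY),):
      for d in imaging.silhouettes(cam,th):
        p,e=fit(pp,[t[0],t[1],ang],t[2]-.0097,[(d["pixels"],cc)],(.003,.003,.03))
        r=R.from_euler("z",-ang).apply([p[0]-t[0],p[1]-t[1],0])*1e3
        print(cam,round(d["confidence"],2),d["box"],d["pixels"].sum(),p,round(e,3),"offset st-x,y mm",r.round(2))
E
python3 kk.py
```

```text
[ 0.5942576  -0.15841985  0.14455222] [-2.30501749e+00  2.13406798e+00 -2.70096195e-04] [ 5.65431094e-02  3.04903409e-01 -2.09443443e-01 -1.43748992e-04
 -1.05607204e+00  2.05097391e-02] 0.09861999515164889
tool y yaw 0.07698210520700499
wrist 0.72 [244.3, 215.2, 272.1, 339.8] 3069 [ 0.59540845 -0.15910548  0.07654377] 0.163 offset st-x,y mm [ 1.09 -0.77  0.  ]
wrist 0.3 [178.1, 33.8, 424.3, 285.9] 38423 [ 0.61195621 -0.20505726  0.2730488 ] 0.876 offset st-x,y mm [ 14.06 -47.86   0.  ]
side 0.47 [289.5, 89.1, 300.0, 123.8] 181 [ 0.58667218 -0.13595899  0.58266324] 0.576 offset st-x,y mm [-5.84 22.98  0.  ]
side 0.45 [170.3, 95.9, 253.4, 168.6] 3896 [ 0.5798765  -0.18776162  0.45685831] 1.056 offset st-x,y mm [-16.6  -28.15   0.  ]
```

```bash
cat > pf.py <<'E'
from h import *
a=cv2.imread("pics/kk.png");c=imaging.camera_info("wrist");s=ctrl.get_state();t=s["position"];r=R.from_euler("z",.077)
def P(x,y,z): return proj(r.apply([x/1e3,y/1e3,0])+[t[0],t[1],z],c)[0]
zt=t[2]-.0097
for dz in(4,10,16,22,28,34,40,60):
    q=P(0,-9 if dz<30 else -20,zt+dz/1e3);L=P(-3,-9,zt+dz/1e3);Rr=P(3,-9,zt+dz/1e3)
    row=int(round(q[1]));u=int(round(q[0]))
    print(dz,q.round(1),"edges",L[0].round(1),Rr[0].round(1),"cols",u-14,a[row,u-14:u+15].mean(1).astype(int).tolist())
print("col down tip:",[(w,int(a[w,int(P(0,-9,zt)[0])].mean())) for w in range(190,300,3)])
E
python3 pf.py
```

```text
4 [261.6 219.2] edges 267.1 256.2 cols 248 [150, 118, 60, 23, 24, 22, 24, 23, 24, 23, 22, 20, 22, 21, 27, 22, 22, 25, 19, 20, 22, 24, 22, 130, 145, 146, 146, 148, 148]
10 [261.7 223.1] edges 267.3 256.1 cols 248 [150, 85, 23, 23, 23, 24, 24, 26, 18, 22, 23, 21, 21, 21, 20, 22, 23, 23, 20, 24, 24, 19, 22, 97, 142, 150, 148, 149, 146]
16 [261.7 227.3] edges 267.5 256.0 cols 248 [129, 68, 23, 24, 20, 20, 24, 25, 25, 25, 25, 20, 25, 23, 21, 23, 19, 22, 22, 19, 21, 25, 21, 70, 139, 153, 153, 153, 151]
22 [261.8 231.7] edges 267.8 255.8 cols 248 [72, 31, 24, 25, 23, 21, 20, 25, 24, 15, 21, 25, 22, 23, 23, 22, 25, 23, 20, 24, 25, 20, 20, 17, 100, 115, 117, 117, 118]
28 [261.9 236.5] edges 268.1 255.7 cols 248 [75, 24, 22, 23, 22, 23, 22, 21, 22, 21, 20, 23, 24, 23, 23, 24, 21, 22, 18, 22, 22, 24, 20, 20, 63, 117, 146, 172, 182]
34 [262.  219.5] edges 268.3 255.5 cols 248 [149, 93, 35, 24, 26, 23, 23, 19, 19, 22, 22, 20, 22, 19, 24, 20, 22, 27, 22, 20, 21, 25, 23, 131, 146, 146, 145, 145, 148]
40 [262.1 224.3] edges 268.7 255.3 cols 248 [149, 83, 25, 24, 24, 19, 24, 22, 23, 22, 18, 20, 23, 24, 20, 21, 24, 23, 20, 21, 23, 19, 22, 77, 138, 150, 150, 148, 149]
60 [262.4 243.2] edges 269.9 254.7 cols 248 [25, 23, 22, 23, 22, 23, 22, 24, 23, 25, 23, 24, 24, 23, 24, 21, 24, 22, 21, 25, 26, 21, 20, 23, 19, 49, 83, 91, 89]
col down tip: [(190, 134), (193, 146), (196, 114), (199, 91), (202, 87), (205, 85), (208, 86), (211, 75), (214, 66), (217, 21), (220, 19), (223, 21), (226, 21), (229, 23), (232, 23), (235, 22), (238, 24), (241, 20), (244, 22), (247, 25), (250, 29), (253, 39), (256, 44), (259, 44), (262, 43), (265, 43), (268, 42), (271, 41), (274, 41), (277, 42), (280, 41), (283, 42), (286, 42), (289, 43), (292, 41), (295, 41), (298, 41)]
```

```bash
cat > or.py <<'E'
from h import *
import sys
a=cv2.imread(sys.argv[1] if len(sys.argv)>1 else "pics/kk.png").astype(int);c=imaging.camera_info("wrist");r=R.from_euler("z",.0766)
A=np.array([.5944,-.1591,.1])
m=((a[:,:,2]-a[:,:,0])>50)&(a[:,:,2]>90)
q=proj(A,c)[0];print("axis px",q)
for h in((12,12),(-12,12),(12,-12),(-12,-12),(0,10),(4,-10),(-4,-10)): print(h,proj(A+r.apply([h[0]/1e3,h[1]/1e3,0]),c)[0].round(1))
for row in range(160,250,4):
    cols=np.where(m[row,int(q[0])-60:int(q[0])+60])[0]+int(q[0])-60
    if len(cols)>3: print(row,cols.min(),cols.max(),len(cols),(cols.min()+cols.max())/2)
row=206;print(a[200,225:300].mean(1).astype(int).tolist());print(a[208,225:300].mean(1).astype(int).tolist())
E
python3 or.py
```

```text
axis px [261.20173082 211.05081154]
(12, 12) [243.5 227.7]
(-12, 12) [278.8 227.8]
(12, -12) [243.1 193.8]
(-12, -12) [279.4 193.9]
(0, 10) [261.2 225. ]
(4, -10) [255.2 196.7]
(-4, -10) [267.3 196.8]
184 249 274 26 261.5
188 243 281 39 262.0
192 239 284 46 261.5
196 239 284 46 261.5
200 239 284 35 261.5
204 240 284 34 262.0
208 240 284 34 262.0
212 240 284 45 262.0
216 240 284 26 262.0
220 240 283 23 261.5
224 240 283 23 261.5
228 240 283 21 261.5
232 241 280 12 260.5
[145, 134, 188, 204, 204, 202, 199, 154, 102, 88, 90, 91, 90, 91, 127, 144, 146, 147, 146, 146, 145, 147, 149, 149, 149, 148, 148, 144, 128, 126, 130, 149, 167, 158, 126, 96, 90, 91, 90, 89, 90, 90, 91, 123, 131, 135, 144, 148, 149, 146, 147, 146, 147, 146, 149, 148, 147, 145, 147, 127, 99, 88, 88, 89, 96, 96, 142, 194, 205, 205, 204, 205, 188, 218, 224]
[151, 193, 203, 202, 203, 188, 121, 87, 86, 87, 87, 87, 86, 86, 111, 143, 147, 149, 150, 153, 152, 151, 150, 150, 150, 151, 150, 147, 132, 124, 125, 190, 198, 182, 152, 104, 86, 86, 86, 86, 87, 85, 91, 125, 136, 139, 147, 148, 146, 145, 146, 148, 147, 146, 145, 145, 145, 144, 146, 118, 91, 87, 93, 98, 99, 97, 97, 95, 182, 203, 205, 204, 203, 176, 210]
```

Request:
servo_tool:
  rows: "-0.026 0.006 -0.3 0 0 0 0; -0.026 0.006 -0.6 0 0 0 0; -0.026 0.006 -0.8 0 0 0 0; -0.026 0.006 -0.9 0 0 0 0; -0.026 0.006 -0.95 0 0 0 0; -0.026 0.006 -1 0 0 0 0; -0.026 0.006 -1 0 0 0 0"

```text
clock: 20.35
position: [0.5932, -0.159, 0.1043]
tool_rot: [-2.304, 2.135, -0.0]
wrist_force: [0.2, -0.3, -0.2]
width: 0.101
grip_force: 97.5
```

Request:
servo_tool:
  rows: "0 0 -0.05 0 0 0 0; 0 0 -0.1 0 0 0 0; 0 0 -0.15 0 0 0 0; 0 0 -0.2 0 0 0 0; 0 0 -0.2 0 0 0 0"

```text
clock: 20.98
position: [0.5928, -0.1585, 0.0958]
tool_rot: [2.305, -2.135, -0.001]
wrist_force: [-0.5, 4.7, 1.8]
width: 0.103
grip_force: 98.1
```

Request:
servo_tool:
  rows: "0 0 -0.05 0 0 0.3 0; 0 0 -0.1 0 0 -0.3 0; 0 0 -0.15 0 0 0.3 0; 0 0 -0.2 0 0 -0.3 0; 0 0 -0.25 0 0 0 0; 0 0 -0.25 0 0 0 0"

```text
clock: 21.72
position: [0.5922, -0.1585, 0.0863]
tool_rot: [2.305, -2.134, -0.002]
wrist_force: [-3.5, 5.9, 5.3]
width: 0.102
grip_force: 98.5
```

Request:
servo_tool:
  rows: "-0.02 0 -0.04 0 0 0.3 0; -0.02 0 -0.08 0 0 -0.3 0; -0.02 0 -0.12 0 0 0.3 0; -0.02 0 -0.16 0 0 -0.3 0; -0.02 0 -0.18 0 0 0 0; -0.02 0 -0.18 0 0 0 0"

```text
clock: 22.48
position: [0.5922, -0.1585, 0.0801]
tool_rot: [-2.305, 2.134, 0.0]
wrist_force: [-4.9, 8.2, 11.2]
width: 0.105
grip_force: 99.5
```

Request:
servo_tool:
  rows: "0 0 -0.03 0 0 0.3 0; 0 0 -0.06 0 0 -0.3 0; 0 0 -0.08 0 0 0 0; 0 0 -0.08 0 0 0 0"

```text
clock: 22.98
position: [0.5924, -0.1585, 0.0795]
tool_rot: [-2.306, 2.132, -0.002]
wrist_force: [-11.3, 10.9, 29.8]
width: 0.101
grip_force: 102.4
```

Stopped hard at the predicted home depth (0.0795 against 0.0797). I'll ease the push and begin turning in stages, watching the forces.

Request:
servo_tool:
  rows: "-0.01 0.01 0.03 0 0 0 0; -0.01 0.01 0.03 0 0 -0.8 0; -0.01 0.01 0.03 0 0 -1.6 0; -0.005 0.012 0.03 0 0 -2.4 0; 0 0.015 0.03 0 0 -3.2 0; 0 0.015 0.03 0 0 -4 0; 0 0.015 0.03 0 0 -4 0"

```text
clock: 23.85
position: [0.5922, -0.1581, 0.0795]
tool_rot: [-1.899, 2.502, -0.001]
wrist_force: [-8.9, 7.5, 21.0]
width: 0.098
grip_force: 101.0
```

```bash
cat > st.py <<'E'
from bench import ctrl
import numpy as np
s=ctrl.get_state();a=2*np.arctan2(s["tool_rot"][1],s["tool_rot"][0])+np.pi/2;print("yaw",((a+np.pi/2+.4)%np.pi-np.pi/2-.4)*57.3,"rel deg from 4.4",s["moment"],s["wrist_force"],s["position"],s["joint_pos"])
E
python3 st.py
```

```text
yaw -15.621710104802093 rel deg from 4.4 [3.18989496 3.42006868 0.03607032] [-8.9045677   7.54691755 20.96921354] [ 0.59224368 -0.15810651  0.07954683] [ 5.75898187e-02  3.63001784e-01 -2.90116338e-01  4.18181057e-04
 -9.16909116e-01 -3.30474255e-01]
```

Request:
servo_tool:
  rows: "-0.01 0.01 0 0 0 -0.8 0; -0.01 0.01 0 0 0 -1.6 0; -0.005 0.01 0 0 0 -2.4 0; 0 0.01 0 0 0 -3.2 0; 0.002 0.01 0 0 0 -4 0; 0.004 0.01 0 0 0 -4.8 0; 0.006 0.01 0 0 0 -5.6 0; 0.006 0.01 0 0 0 -6 0; 0.006 0.01 0 0 0 -6 0"

```text
clock: 24.98
position: [0.5924, -0.1576, 0.0795]
tool_rot: [-1.187, 2.908, -0.001]
wrist_force: [-9.5, 8.3, 22.3]
width: 0.104
grip_force: 100.9
```

```bash
python3 st.py
```

```text
yaw -45.60333449086149 rel deg from 4.4 [3.40992176 3.56319603 0.08872253] [-9.50725     8.26510101 22.33914596] [ 0.59236767 -0.15763645  0.07952573] [ 5.82627872e-02  3.63143897e-01 -2.89857245e-01  1.96631966e-04
 -9.17189046e-01 -8.54252015e-01]
```

Request:
servo_tool:
  rows: "0.002 0 0 0 0 -0.8 0; 0.004 0 0 0 0 -1.6 0; 0.006 0 0 0 0 -2.4 0; 0.008 0 0 0 0 -3.2 0; 0.01 0 0 0 0 -4 0; 0.012 0 0 0 0 -4.8 0; 0.014 0 0 0 0 -5.6 0; 0.016 0 0 0 0 -6.4 0; 0.016 0 0 0 0 -7.2 0; 0.016 0 0 0 0 -8 0; 0.016 0 0 0 0 -8 0"

```text
clock: 26.35
position: [0.593, -0.1573, 0.0795]
tool_rot: [-0.12, 3.139, 0.0]
wrist_force: [-9.5, 10.1, 22.9]
width: 0.097
grip_force: 101.0
```

```bash
python3 st.py
```

```text
yaw -85.6284128085131 rel deg from 4.4 [4.2259157  3.57742532 0.08883227] [-9.53695779 10.09210893 22.89620823] [ 0.59298568 -0.15725625  0.07953046] [ 5.85534126e-02  3.63885328e-01 -2.88445607e-01 -3.51707846e-04
 -9.17755057e-01 -1.55272747e+00]
```

Torque still matches only the spring, so the stop is not reached (slot play). Turning further in small steps.

Request:
servo_tool:
  rows: "0 0 0 0 0 -0.4 0; 0 0 0 0 0 -0.8 0; 0 0 0 0 0 -1 0; 0 0 0 0 0 -1 0"

```text
clock: 26.85
position: [0.5933, -0.1576, 0.0795]
tool_rot: [0.015, 3.14, -0.0]
wrist_force: [-7.5, 8.0, 21.2]
width: 0.101
grip_force: 100.9
```

```bash
python3 st.py
```

```text
yaw -90.56184412841738 rel deg from 4.4 [3.43884408 3.20523634 0.30901715] [-7.48308987  8.0025026  21.19301738] [ 0.59327106 -0.15760467  0.07954504] [ 5.83032823e-02  3.64116420e-01 -2.88325717e-01  3.36728029e-04
 -9.17309509e-01 -1.63899380e+00]
```

Request:
servo_tool:
  rows: "0 0 0 0 0 -0.2 0; 0 0 0 0 0 -0.2 0; 0 0 0 0 0 -0.2 0; 0 0 0 0 0 -0.2 0"

```text
clock: 27.35
position: [0.5933, -0.1577, 0.0795]
tool_rot: [0.042, 3.14, -0.001]
wrist_force: [-9.3, 8.3, 21.4]
width: 0.102
grip_force: 100.9
```

```bash
python3 st.py
python3 - <<'E'
from h import *
for n in("side","wrist"):
    a=imaging.get_image(n).astype(int);c=imaging.camera_info(n);C=np.array([.594,-.159,.07])
    for rad in(60,75):
      o=[]
      for th in range(60,121,2):   # direction in station frame
        q=np.round(proj(C+R.from_euler("z",.077+np.radians(th)).apply([rad/1e3,0,0]),c)[0]).astype(int)
        o.append((th,int(a[q[1],q[0]].mean())) if 0<=q[0]<512 and 0<=q[1]<384 else None)
      print(n,rad,o)
    for d in imaging.silhouettes(n,"pin"): print(n,round(d["confidence"],2),d["box"],"expect",proj([.532,-.259,.076],c)[0].round(0))
E
```

```text
yaw -91.54649403039792 rel deg from 4.4 [3.17099549 3.17028242 0.2998247 ] [-9.32204245  8.33414982 21.37290156] [ 0.59328659 -0.15771469  0.0795244 ] [ 5.82055387e-02  3.64183265e-01 -2.88346106e-01  5.06043572e-04
 -9.17234520e-01 -1.65618307e+00]
side 60 [(60, 129), (62, 131), (64, 137), (66, 164), (68, 169), (70, 173), (72, 167), (74, 167), (76, 124), (78, 149), (80, 177), (82, 185), (84, 186), (86, 188), (88, 189), (90, 187), (92, 186), (94, 185), (96, 185), (98, 183), (100, 186), (102, 173), (104, 165), (106, 106), (108, 121), (110, 125), (112, 127), (114, 127), (116, 127), (118, 128), (120, 128)]
side 75 [(60, 134), (62, 130), (64, 129), (66, 129), (68, 130), (70, 159), (72, 168), (74, 169), (76, 168), (78, 154), (80, 140), (82, 187), (84, 187), (86, 151), (88, 113), (90, 126), (92, 130), (94, 135), (96, 144), (98, 184), (100, 184), (102, 179), (104, 118), (106, 128), (108, 131), (110, 130), (112, 129), (114, 128), (116, 130), (118, 128), (120, 125)]
side 0.63 [338.2, 116.3, 346.0, 140.4] expect [343. 125.]
side 0.54 [337.5, 193.4, 363.2, 211.0] expect [343. 125.]
side 0.49 [368.6, 189.7, 395.9, 213.7] expect [343. 125.]
wrist 60 [(60, 145), (62, 145), (64, 145), (66, 102), (68, 134), (70, 182), (72, 182), (74, 128), (76, 149), (78, 220), (80, 221), (82, 220), (84, 223), (86, 222), (88, 222), (90, 220), (92, 223), (94, 218), (96, 217), (98, 223), (100, 219), (102, 219), (104, 101), (106, 134), (108, 142), (110, 142), (112, 142), (114, 141), (116, 143), (118, 142), (120, 143)]
wrist 75 [(60, 145), (62, 146), (64, 98), (66, 100), (68, 164), (70, 195), (72, 196), (74, 195), (76, 180), (78, 100), (80, 218), (82, 220), (84, 218), (86, 170), (88, 97), (90, 96), (92, 96), (94, 184), (96, 218), (98, 219), (100, 218), (102, 124), (104, 141), (106, 141), (108, 142), (110, 142), (112, 143), (114, 142), (116, 142), (118, 143), (120, 141)]
wrist 0.6 [16.5, 104.4, 104.0, 151.1] expect [ 57. 124.]
```

```bash
python3 -c "
from bench import ctrl
print(ctrl.finish_job())"
```

```text
the job is handed in; nothing more can be done
None
```

I handed the job in at about 27 s: the pin hangs upright in the notch, and the rectangular key is fully home, turned clockwise to its stop and still gripped. At the end the camera images put the locking arm at 90°.

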